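# Uncover the tracking camera and park its lens cap

## Task

Lift the blue lens cap off the tilted camera and set it, grip bar up, flat on the floor of the black cup of the cap dock: lower it in gently, still holding it until it rests there, then let go. The cup may be clamped anywhere along its track, so look or feel for it. Do not press or scrape hard on the camera or the dock, and leave everything else on the desk where it is.

Things in the scene. Friction and masses are not known exactly. Their poses are not given: they have to be found in the camera images.
- camera: White camera head, black lens, in a yoke on an aluminium plate 150 x 130 mm, fixed to the desk. Origin: centre of the plate's underside, z up. The lens axis runs through the pivot 100 mm above the origin and leans 30 degrees from vertical towards the camera's -x. Side knobs reach y = +-63 mm at 100 mm height.
- lens_front (a point): Centre of the lens's front glass, 105 mm along the lens axis from the pivot. The barrel is 50 mm in diameter for 35 mm back from the glass, then comes a 58 mm focus ring.
- cap: Loose blue lens cap, 60 mm outside diameter. Origin: centre of its open rim; +z is its axis, out through the crown. The skirt is 28 mm deep inside, 54 mm inner diameter (2 mm loose all round on the barrel). It starts fully on the lens, z along the lens axis, y parallel to the camera's y. Pull it straight along the lens axis for 30 mm or more, or it binds. 60 to 130 g.
- cap_grip (a point): Middle of the cap's yellow grip bar, 45 mm along the cap's z from its origin. The bar stands on the crown's outer face (z = 32 mm) and ends at z = 58 mm; it is 48 mm long along the cap's x and 16 mm wide along its y.
- dock: Cap dock, fixed to the desk: grey plate 100 mm (x) by 200 mm (y), 12 mm thick, carrying one round black cup. Origin: centre of the plate's underside, z up, y along the track. Origin of a cap above this one: about 25 mm when in the cup, 12 mm on the bare plate, 42 mm on the cup's rim. The desk is clear for 60 mm beyond the end of the plate that is farther from y = 0 of the world.
- track_mid (a point): Middle of the track, on the plate's top face. The black cup (green floor) is clamped on the dock's y line through here, its centre up to 30 mm either way. Its place is not reported: see it or feel for it. Outside 79 mm, inside 69 mm across; rim 42 mm above the desk; floor 26 mm, sprung: it gives 1 mm per N, 5 mm at most.
- mug: White mug, 76 mm across, 90 mm tall; bystander, leave it. Origin: centre of its underside.
- screwdriver: Red-handled screwdriver lying flat, 170 mm; bystander, leave it. Origin: centre of its underside.
- tape: Cardboard-brown roll of tape lying flat, 76 mm across, 24 mm high; bystander, leave it. Origin: centre of its underside.
- spray: White bottle with red top, 60 mm across, 110 mm tall; bystander, leave it. Origin: centre of its underside.
- jar: Clear jar with blue lid, 66 mm across, 80 mm tall; bystander, leave it. Origin: centre of its underside.
- psu_brick: Black power brick 110 x 55 x 34 mm; bystander, leave it. Origin: centre of its underside.
Things that resemble listed ones, but are neither listed nor needed, are in the scene too. What is shaped like the camera but red is not meant.

How it is judged:
On the way, in this order (a step that is already met when the one before it is completed fails the run):
1. the cap is held by the fingers, clear of the lens (distance between cap and lens_front above 0.06 m and contact force between the fingers and cap above 1 N), for 0.2 s.
2. the cap rests flat on the floor of the cup while still held (z of cap in the frame of dock between 0.02 and 0.031 m and x of cap in the frame of dock between -0.012 and 0.012 m and y of cap in the frame of dock between -0.036 and 0.036 m and angle between cap's own z axis and vertical below 0.1 rad and contact force between cap and dock above 0.2 N and contact force between the fingers and cap above 0.5 N), for 0.1 s.
At the end, for the whole second after the job is handed in: The cap lies released and at rest in the cup, bar up: its rim 20 to 31 mm above the dock's underside (the sprung floor stands at 26 when free), its axis within 0.10 rad of vertical, within 12 mm of the dock's x = 0 line and 36 mm of its middle along y, touching the dock (z of cap in the frame of dock between 0.02 and 0.031 m and x of cap in the frame of dock between -0.012 and 0.012 m and y of cap in the frame of dock between -0.036 and 0.036 m and angle between cap's own z axis and vertical below 0.1 rad and contact force between cap and dock above 0.2 N and linear speed of cap below 0.02 m/s and contact force between the fingers and cap below 0.1 N).
It fails at once if the cap is pressed or scraped on the camera with more than 50 N (contact force between cap and camera above 50 N).
It fails at once if the cap is pressed on the dock with more than 45 N (contact force between cap and dock above 45 N).
It fails at once if the robot presses on the camera or the dock with more than 30 N (contact force between any of the arm, the fingers and camera above 30 N or contact force between any of the arm, the fingers and dock above 30 N).
It fails at once if the cap is dropped on the desk (height (world z) of cap below 0.008 m).
It fails at once if another thing on the desk is moved by more than 20 mm (distance of any of mug, screwdriver, tape, spray, jar, psu_brick from where it was at the start of the episode above 0.02 m).
It also fails if it takes over 54 s, if anything falls off the work surface, if the arm or the gripper's body presses on something with over 40 N, if the wrist force passes 120 N, or if a joint passes its speed limit or range.

## Robot

A 6-joint arm with a two-finger parallel gripper is mounted at the origin on the work surface. World frame = base frame: x ahead of the robot, y to its left, z up, the work surface at z = 0. Lengths are in m, angles in rad, forces in N, time in s.
With the tool pointing down it reaches from about 0.35 to 0.725 m from the base axis. Payload 6 kg.
Tool frame: the origin (TCP) lies at the very end of the fingers, on their centre line; the grasp point (between the pads) lies 19 mm behind it; z points along the fingers, y is the direction in which the jaws open and shut (so a half turn about z gives the same grasp; the last joint's range is limited). The gripper opens to 85 mm and grips with 20 to 120 N. Pads are 22 mm wide; open, the fingers measure 114 mm over their backs; the gripper's body (76 mm by 85 mm) begins 54 mm behind the grasp point. The pads swing forward as they close: fully open they stand 13 mm farther back than shut.
Start: joints at [1.552, 0.04, 0.085, 0, -1.615, -0.334], TCP at [0.207, 0.563, 0.231] pointing down, gripper open.
Joint ranges: [-2.56, 2.56], [-1.29, 2.01], [-1.08, 1.49], [-3.29, 1.98], [-2.81, -0.18], [-2.99, 2.99]. Speed limits (rad/s): [2.57, 2.57, 3.01, 3.14, 3.14, 3.14].

## Interface

Orientations are given as a unit quaternion [w, x, y, z].
In Python, from station import robot gives the robot as it stands.
- The arm moves only by the tool servo_tool, never from a script. Its argument "rows" is a list of rows, each an object of numbers: "ax", "ay", "az": the turn, a rotation vector about the tool's x, y, z in rad; "tx", "ty", "tz": the shift along the tool's x, y, z in units of 25 mm (1.0 is 25 mm); "gripper": the gripper command: -1 is shut, 1 is fully open, values between are in proportion. In form: [{"ax": .., "ay": .., "az": .., "tx": .., "ty": .., "tz": .., "gripper": ..}, ...]. A call has 1 to 8 rows; each row shifts and turns the commanded pose from where the row before left it, along the tool's axes as they then stand; what a row does not reach is not made up. A row lasts 1/10 s, in which the tool goes at most 50 mm and 8.59 degrees, less where a joint would pass 70% of its speed; a pose out of reach is approached as far as the arm can. A call is refused whole if a number of a shift passes 1 or a number of a turn 0.15, either way. A call with a gripper value outside its range is refused whole. The fingers move at their own pace and stop on an object; "newtons" is the grip in N (left out, the last holds). Time passes only in rows, so rows that do not move let the fingers close. It gives the time, the measured TCP pose, the force and the opening at its end, in the units of the state.
- robot.sense(): the state, without advancing time (a new reading comes with each control period).
- robot.grab_frame(name): name is "scene" or "side" or "wrist"; returns a dict with "frame" (384x512x3 uint8, red, green, blue), "K" (3x3 intrinsics, pixels), "T" (4x4, takes a point from camera to world coordinates); the wrist camera has in their place "mount" (4x4, takes a point from camera to tool coordinates, whose origin is the TCP and whose axes are the flange's). Camera axes: x right, y down, z forward; pixel columns grow to the right and rows downward; lengths in m; the calibration is good to about 2 mm. A picture is of the moment at which its call begins: read the wrist's pose just before it. There is no depth.
- robot.sign_off(): hands the job in, once; it reports no verdict.
The state is a dict: "t": time; "joints": joint angles; "qd": joint speeds; "joint_efforts": joint torques, N m; "tool_pos": TCP position; "tcp_rot": TCP orientation; "wrist_force": force on the tool from outside, world axes, zero at the start; "moment": the same for the moment, N m; "grip_width": finger opening in m.
Only numpy, scipy, OpenCV 4.12 (cv2) and the standard library are available. Lean on these libraries where they do the work, as an engineer would, in place of code of your own. Each camera call takes 0.05 s, during which the arm holds its last target. There are 200 camera calls.

## Working session

There is one attempt and no reset: what is moved stays moved. The work goes in short steps, Python scripts to look and compute and a tool call to move; the robot and the scene stay as the last step left them, time stands still between calls to the robot, and variables do not carry over. Pictures are saved under pics/ and viewed, about 8 in all and at most 12, crops included, and the job is handed in when it is done.

Besides the shell and the picture viewer there is one more tool, called after "Request:" in YAML: its name, and indented under it one key for each argument. servo_tool: Moves the arm, as the interface text tells. Its arguments: {"type":"object","properties":{"rows":{"type":"array","items":{"type":"object","properties":{"ax":{"type":"number"},"ay":{"type":"number"},"az":{"type":"number"},"tx":{"type":"number"},"ty":{"type":"number"},"tz":{"type":"number"},"gripper":{"type":"number"}}}},"newtons":{"type":"number"}},"required":["rows"]}

```bash
mkdir -p pics; cat > h.py <<'E'
import numpy as np, cv2
from scipy.spatial.transform import Rotation as R
from station import robot
def pose():
    s=robot.sense(); T=np.eye(4); q=s["tcp_rot"]; T[:3,:3]=R.from_quat([q[1],q[2],q[3],q[0]]).as_matrix(); T[:3,3]=s["tool_pos"]; return s,T
def grab(n,save=None):
    s,T=pose(); f=robot.grab_frame(n)
    C=T@np.array(f["mount"]) if n=="wrist" else np.array(f["T"])
    img=cv2.cvtColor(np.array(f["frame"]),cv2.COLOR_RGB2BGR)
    if save: cv2.imwrite("pics/"+save,img)
    return img,np.array(f["K"]),C
def ray(K,C,u,v):
    d=C[:3,:3]@np.linalg.inv(K)@[u,v,1]; return C[:3,3],d/np.linalg.norm(d)
def onz(K,C,u,v,z):
    o,d=ray(K,C,u,v); return o+d*(z-o[2])/d[2]
def tri(rays):
    A=sum(np.eye(3)-np.outer(d,d) for o,d in rays); b=sum((np.eye(3)-np.outer(d,d))@o for o,d in rays)
    p=np.linalg.solve(A,b); return p,[np.linalg.norm(np.cross(p-o,d)) for o,d in rays]
def proj(K,C,p):
    q=np.linalg.inv(C)@np.r_[p,1]; q=K@q[:3]; return q[:2]/q[2]
E
python3 - <<'E'
from h import *
for n in ["scene","side","wrist"]:
    i,K,C=grab(n,n+"0.png"); print(n,K[0,0],K[0,2],K[1,2],C.round(3).tolist())
a=cv2.imread("pics/scene0.png");b=cv2.imread("pics/side0.png")
s,T=pose(); print(s["t"],s["tool_pos"],s["grip_width"],s["wrist_force"]); print(T.round(3))
E
```

```text
scene 380.8746574878309 250.9020984161047 190.50091565852622 [[-0.777, 0.387, -0.496, 1.056], [0.629, 0.505, -0.592, 0.568], [0.021, -0.772, -0.636, 0.876], [0.0, 0.0, 0.0, 1.0]]
side 420.77979925885944 252.44194457392638 184.92197372128564 [[0.984, -0.128, 0.127, 0.308], [-0.18, -0.668, 0.722, -1.024], [-0.007, -0.733, -0.68, 1.039], [0.0, 0.0, 0.0, 1.0]]
wrist 343.49062831736865 257.0498256073263 191.7981047381134 [[-0.345, -0.901, -0.263, 0.274], [-0.938, 0.332, 0.096, 0.538], [0.0, 0.28, -0.96, 0.373], [0.0, 0.0, 0.0, 1.0]]
0.15 [0.20719997 0.56282766 0.23051008] 0.08507290784275527 [ 0.12032326  0.26871598 -0.44000137]
[[ 0.938 -0.346 -0.     0.207]
 [-0.346 -0.938 -0.001  0.563]
 [ 0.     0.001 -1.     0.231]
 [ 0.     0.     0.     1.   ]]
```

View pics/scene0.png

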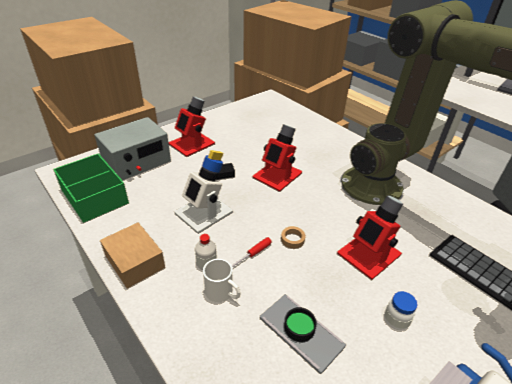

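View pics/side0.png

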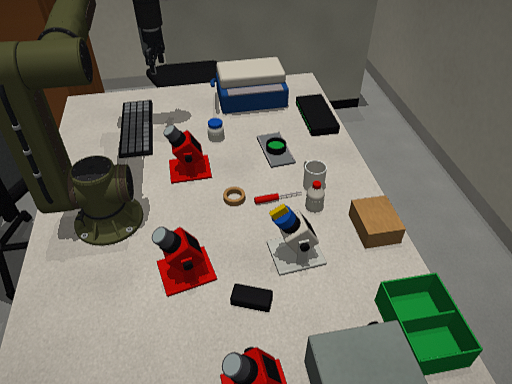

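The scene view shows the white camera at about (203,200), its blue/yellow cap at (212,165), and the dock cup at (300,323). In the side view they are at (296,250), (283,215) and (276,146). I'll zoom in on both views and measure the colour blobs.

```bash
cat > m.py <<'E'
from h import *
def blob(img,lo,hi,box):
    x0,y0,x1,y1=box; hsv=cv2.cvtColor(img[y0:y1,x0:x1],cv2.COLOR_BGR2HSV); m=cv2.inRange(hsv,lo,hi)
    n,l,st,c=cv2.connectedComponentsWithStats(m); k=1+np.argmax(st[1:,4]); return c[k]+[x0,y0],st[k,4],(l==k)
E
python3 - <<'E'
from m import *
V={n:grab(n) for n in["scene","side"]}
box={"scene":dict(cap=(195,140,240,190),cup=(270,300,330,350)),"side":dict(cap=(260,195,310,240),cup=(255,130,300,165))}
col=dict(yellow=((20,120,80),(35,255,255),"cap"),blue=((105,120,40),(125,255,255),"cap"),green=((50,120,60),(80,255,255),"cup"))
for k,(lo,hi,b) in col.items():
    r=[]
    for n,(i,K,C) in V.items():
        c,a,_=blob(i,lo,hi,box[n][b]); r.append(ray(K,C,*c)); print(k,n,c.round(1),a, onz(K,C,*c,0.026).round(4) if k=="green" else "")
    p,e=tri(r); print(k,p.round(4),np.round(e,4))
crops=[(V["scene"][0],160,140),(V["side"][0],250,190),(V["scene"][0],250,285),(V["side"][0],235,115)]
t=[cv2.resize(i[y:y+75,x:x+100],None,fx=4,fy=4,interpolation=cv2.INTER_CUBIC) for i,x,y in crops]
cv2.imwrite("pics/z.png",np.vstack([np.hstack(t[:2]),np.hstack(t[2:])]))
E
```

```text
yellow scene [215.2 154.7] 106 
yellow side [278.5 211.2] 160 
yellow [ 0.5133 -0.2582  0.2073] [0.0004 0.0004]
blue scene [212.2 164.6] 213 
blue side [285.6 219.8] 267 
blue [ 0.5298 -0.2606  0.1739] [0.0049 0.0049]
green scene [300.  323.1] 476 [0.6214 0.2522 0.026 ]
green side [275.6 144.6] 100 [0.6283 0.2631 0.026 ]
green [0.6256 0.2546 0.0331] [0.0006 0.0006]
```

View pics/z.png

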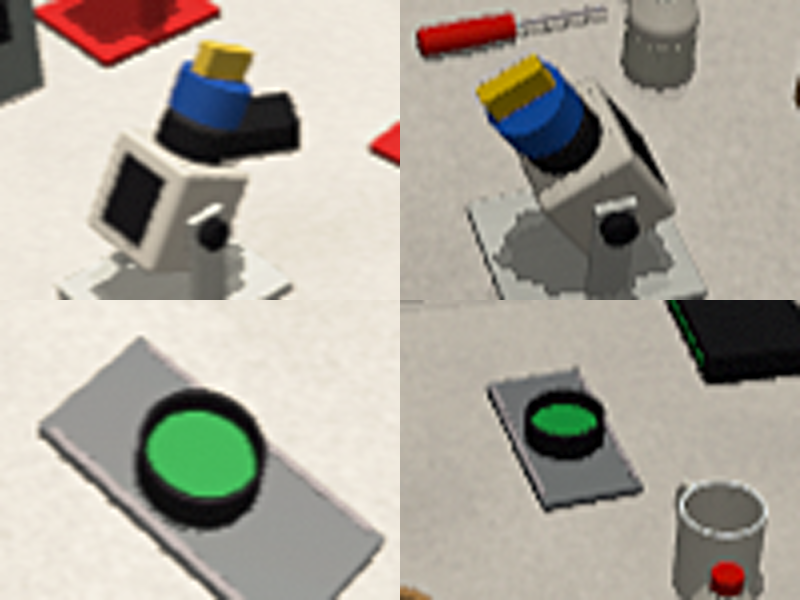

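```bash
python3 - <<'E'
from h import *
V={n:grab(n)[1:] for n in["scene","side"]}
a=onz(*V["scene"],213.2,198.2,.1); b=onz(*V["side"],304.5,247,.1)
print("knobs",a.round(4),b.round(4),np.linalg.norm(a-b),"pivot",((a+b)/2).round(4)); y=a-b; print("yaw",np.degrees(np.arctan2(y[1],y[0]))-90)
g=np.array([.5133,-.2582]); d=(a+b)[:2]/2-g; print("grip->pivot",d,np.linalg.norm(d),np.degrees(np.arctan2(d[1],d[0])))
p=np.array([onz(*V["side"],u,v,.012)[:2] for u,v in [(257,136.25),(279.25,132.5),(295,162.5),(271.75,167)]]);print(p.round(4).tolist(),p.mean(0))
q=np.array([onz(*V["scene"],u,v,.012)[:2] for u,v in [(285,295),(260.5,317.5),(345.7,344.5)]]);print(q.round(4).tolist(),(q[1]+q[2])/2, np.linalg.norm(np.diff(q,axis=0),axis=1))
for r in (q[2]-q[0],p[3]-p[0],p[2]-p[1]): print(np.linalg.norm(r),np.degrees(np.arctan2(r[1],r[0])))
E
```

```text
knobs [ 0.5681 -0.1965  0.1   ] [ 0.581  -0.3093  0.1   ] 0.11358478329393203 pivot [ 0.5745 -0.2529  0.1   ]
yaw 6.51649362202626
grip->pivot [0.06123752 0.00529976] 0.06146642060220987 4.946299346983615
[[0.5702, 0.3497], [0.6654, 0.3578], [0.6805, 0.1579], [0.5882, 0.1488]] [0.62608169 0.25356799]
[[0.587, 0.1623], [0.6822, 0.1733], [0.5678, 0.3559]] [0.62500843 0.26459913] [0.09583258 0.21545102]
0.19457173445362794 95.66096016204217
0.20170510734040634 -84.86859371468358
0.20047517676643414 -85.68454900988645
```

```bash
cat > plan.py <<'E'
from h import *
def to(p,Rt=None):
    s,T=pose(); d=T[:3,:3].T@(np.array(p)-T[:3,3])/0.025
    print("t",round(s["t"],2),"pos",T[:3,3].round(4),"shift/25mm",d.round(2),"norm",np.linalg.norm(d).round(2))
    if Rt is not None: print("turn",R.from_matrix(T[:3,:3].T@Rt).as_rotvec().round(4))
def camR(yaw):
    c,s=np.cos(yaw),np.sin(yaw); a=np.array([-.5*c,-.5*s,3**.5/2]); z=-a; y=np.array([s,-c,0]); return np.c_[np.cross(y,z),y,z],a
E
python3 - <<'E'
from plan import *
Rt,a=camR(np.radians(5)); to([.45,.15,.33],Rt); to([.4585,-.263,.32],Rt)
E
```

```text
t 0.35 pos [0.2073 0.563  0.231 ] shift/25mm [14.82 12.15 -3.95] norm 19.57
turn [ 0.1157  0.515  -0.4297]
t 0.35 pos [0.2073 0.563  0.231 ] shift/25mm [20.84 27.53 -3.54] norm 34.72
turn [ 0.1157  0.515  -0.4297]
```

Request:
servo_tool:
  rows:
    - {"tx": 0.92,"ty": 0.75,"tz": -0.5,"gripper": 1}
    - {"tx": 0.92,"ty": 0.75,"tz": -0.5,"gripper": 1}
    - {"tx": 0.92,"ty": 0.75,"tz": -0.5,"gripper": 1}
    - {"tx": 0.92,"ty": 0.75,"tz": -0.5,"gripper": 1}
    - {"tx": 0.92,"ty": 0.75,"tz": -0.5,"gripper": 1}
    - {"tx": 0.92,"ty": 0.75,"tz": -0.5,"gripper": 1}
    - {"tx": 0.92,"ty": 0.75,"tz": -0.5,"gripper": 1}
    - {"tx": 0.92,"ty": 0.75,"tz": -0.5,"gripper": 1}

```text
$.rows[0]: bad value
```

Request:
servo_tool:
  rows:
    - {"tx": 0.92,"ty": 0.75,"gripper": 1}
    - {"tx": 0.92,"ty": 0.75,"gripper": 1}
    - {"tx": 0.92,"ty": 0.75,"gripper": 1}
    - {"tx": 0.92,"ty": 0.75,"gripper": 1}
    - {"tx": 0.92,"ty": 0.75,"gripper": 1}
    - {"tx": 0.92,"ty": 0.75,"gripper": 1}
    - {"tx": 0.92,"ty": 0.75,"gripper": 1}
    - {"tx": 0.92,"ty": 0.75,"gripper": 1}

```text
$.rows[0]: bad value
```

```bash
python3 - <<'E'
from plan import *
Rt,a=camR(np.radians(5)); to([.4585,-.263,.32],Rt)
i,K,C=grab("wrist","w1.png"); print(proj(K,C,[.622,.257,.042]))
E
```

```text
t 0.35 pos [0.2073 0.563  0.231 ] shift/25mm [20.84 27.53 -3.54] norm 34.72
turn [ 0.1157  0.515  -0.4297]
[ 503.45920373 -666.68407724]
```

Request:
servo_tool:
  rows:
    - {"ax": 0,"ay": 0,"az": 0,"tx": 0.92,"ty": 0.75,"tz": -0.5,"gripper": 1}
    - {"ax": 0,"ay": 0,"az": 0,"tx": 0.92,"ty": 0.75,"tz": -0.5,"gripper": 1}
    - {"ax": 0,"ay": 0,"az": 0,"tx": 0.92,"ty": 0.75,"tz": -0.5,"gripper": 1}
    - {"ax": 0,"ay": 0,"az": 0,"tx": 0.92,"ty": 0.75,"tz": -0.5,"gripper": 1}
    - {"ax": 0,"ay": 0,"az": 0,"tx": 0.92,"ty": 0.75,"tz": -0.5,"gripper": 1}
    - {"ax": 0,"ay": 0,"az": 0,"tx": 0.92,"ty": 0.75,"tz": -0.5,"gripper": 1}
    - {"ax": 0,"ay": 0,"az": 0,"tx": 0.92,"ty": 0.75,"tz": -0.5,"gripper": 1}
    - {"ax": 0,"ay": 0,"az": 0,"tx": 0.92,"ty": 0.75,"tz": -0.5,"gripper": 1}

```text
t: 1.2
tool_pos: [0.3285, 0.3575, 0.332]
tcp_rot: [-0.0, 0.985, -0.175, 0.0]
wrist_force: [1.3, 0.7, -0.1]
grip_width: 0.0858
```

Request:
servo_tool:
  rows:
    - {"ax": 0,"ay": 0,"az": 0,"tx": 1,"ty": 0.6,"tz": 0,"gripper": 1}
    - {"ax": 0,"ay": 0,"az": 0,"tx": 1,"ty": 0.6,"tz": 0,"gripper": 1}
    - {"ax": 0,"ay": 0,"az": 0,"tx": 1,"ty": 0.6,"tz": 0,"gripper": 1}
    - {"ax": 0,"ay": 0,"az": 0,"tx": 1,"ty": 0.6,"tz": 0,"gripper": 1}
    - {"ax": 0,"ay": 0,"az": 0,"tx": 1,"ty": 0.6,"tz": 0,"gripper": 1}
    - {"ax": 0,"ay": 0,"az": 0,"tx": 1,"ty": 0.6,"tz": 0,"gripper": 1}
    - {"ax": 0,"ay": 0,"az": 0,"tx": 1,"ty": 0.6,"tz": 0,"gripper": 1}
    - {"ax": 0,"ay": 0,"az": 0,"tx": 0,"ty": 0,"tz": 0,"gripper": 1}

```text
t: 2.0
tool_pos: [0.4574, 0.1975, 0.3313]
tcp_rot: [0.0, 0.984, -0.177, 0.0]
wrist_force: [-0.0, -0.5, 0.2]
grip_width: 0.0857
```

```bash
python3 - <<'E'
from m import *
from plan import *
Rt,a=camR(np.radians(5)); to([.4585,-.263,.32],Rt)
i,K,C=grab("wrist","w1.png"); print(proj(K,C,[.622,.257,.042]))
E
```

```text
t 2.0 pos [0.4574 0.1975 0.3313] shift/25mm [ 6.47 17.25  0.47] norm 18.43
turn [ 0.1168  0.5146 -0.433 ]
[158.88560398  35.57117286]
```

View pics/w1.png

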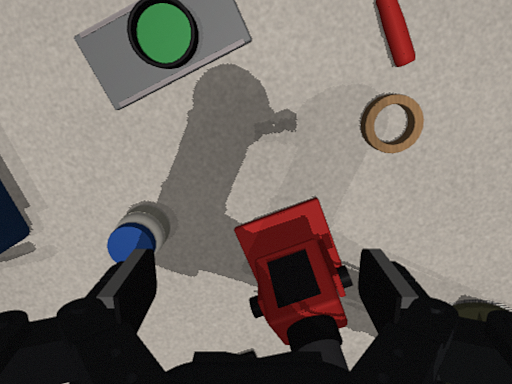

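```bash
python3 - <<'E'
from m import *
s,T=pose(); i,K,C=grab("wrist")
c,a,m=blob(i,(50,120,60),(80,255,255),(120,0,210,75)); print("green",c,a,onz(K,C,*c,.026).round(4))
cs,_=cv2.findContours(m.astype(np.uint8),cv2.RETR_EXTERNAL,cv2.CHAIN_APPROX_NONE)
pts=cs[0][:,0]+[120,0]
w=np.array([onz(K,C,u,v,.026)[:2] for u,v in pts]); (x,y),r=cv2.minEnclosingCircle(w.astype(np.float32)); print("floor circ",x,y,r)
hs=cv2.inRange(i[0:80,110:215],(0,0,0),(45,45,45)); cs,_=cv2.findContours(hs,cv2.RETR_EXTERNAL,cv2.CHAIN_APPROX_NONE)
k=max(cs,key=cv2.contourArea)[:,0]+[110,0]; k=k[k[:,1]>0]
w=np.array([onz(K,C,u,v,.042)[:2] for u,v in k]);
A=np.c_[2*w,np.ones(len(w))]; q=np.linalg.lstsq(A,(w**2).sum(1),rcond=None)[0]; print("rim fit",q[:2],np.sqrt(q[2]+q[:2]@q[:2]), k.min(0),k.max(0))
P=np.array([onz(K,C,u,v,.012)[:2] for u,v in [(77,40),(118,108),(250,40)]]); print(P.round(4)); print(np.linalg.norm(P[0]-P[1]),np.linalg.norm(P[1]-P[2]))
d=(P[1]-P[2]); print("yaw",np.degrees(np.arctan2(d[1],d[0]))-90,"mid",(P[0]+P[2])/2)
i,K,C=grab("scene")
hs=cv2.inRange(i[300:360,270:335],(0,0,0),(60,60,60)); 
E
```

```text
green [164.13202463  31.32525019] 2598 [0.6269 0.2535 0.026 ]
floor circ 0.6255903244018555 0.2536069452762604 0.03357208892703056
rim fit [0.62372671 0.25165512] 0.039641015376071176 [128   1] [198  67]
[[0.6588 0.3616]
 [0.5673 0.3512]
 [0.584  0.1602]]
0.0920597168084695 0.19168277042582468
yaw 4.99095159122615 mid [0.62141236 0.26094461]
```

Request:
servo_tool:
  rows:
    - {"ax": 0,"ay": 0,"az": 0,"tx": 0.3,"ty": 1,"tz": 0,"gripper": 1}
    - {"ax": 0,"ay": 0,"az": 0,"tx": 0.3,"ty": 1,"tz": 0,"gripper": 1}
    - {"ax": 0,"ay": 0,"az": 0,"tx": 0.3,"ty": 1,"tz": 0,"gripper": 1}
    - {"ax": 0,"ay": 0,"az": 0,"tx": 0.3,"ty": 1,"tz": 0,"gripper": 1}
    - {"ax": 0,"ay": 0,"az": 0,"tx": 0.3,"ty": 1,"tz": 0,"gripper": 1}
    - {"ax": 0,"ay": 0,"az": 0,"tx": 0.3,"ty": 1,"tz": 0,"gripper": 1}
    - {"ax": 0,"ay": 0,"az": 0,"tx": 0.3,"ty": 1,"tz": 0,"gripper": 1}
    - {"ax": 0,"ay": 0,"az": 0,"tx": 0.3,"ty": 1,"tz": 0,"gripper": 1}

```text
t: 2.95
tool_pos: [0.4429, -0.0088, 0.3315]
tcp_rot: [-0.0, 0.985, -0.175, 0.0]
wrist_force: [0.3, -0.3, 0.5]
grip_width: 0.0853
```

Request:
servo_tool:
  rows:
    - {"ax": 0,"ay": 0,"az": 0,"tx": 0.3,"ty": 1,"tz": 0,"gripper": 1}
    - {"ax": 0,"ay": 0,"az": 0,"tx": 0.3,"ty": 1,"tz": 0,"gripper": 1}
    - {"ax": 0,"ay": 0,"az": 0,"tx": 0.3,"ty": 1,"tz": 0,"gripper": 1}
    - {"ax": 0,"ay": 0,"az": 0,"tx": 0.3,"ty": 1,"tz": 0,"gripper": 1}
    - {"ax": 0,"ay": 0,"az": 0,"tx": 0.3,"ty": 1,"tz": 0,"gripper": 1}
    - {"ax": 0,"ay": 0,"az": 0,"tx": 0.3,"ty": 1,"tz": 0,"gripper": 1}
    - {"ax": 0,"ay": 0,"az": 0,"tx": 0.3,"ty": 1,"tz": 0,"gripper": 1}
    - {"ax": 0,"ay": 0,"az": 0,"tx": 0.3,"ty": 1,"tz": 0,"gripper": 1}

```text
t: 3.75
tool_pos: [0.4306, -0.2172, 0.3316]
tcp_rot: [-0.0, 0.985, -0.175, 0.0]
wrist_force: [-0.5, 0.2, 0.3]
grip_width: 0.0851
```

Request:
servo_tool:
  rows:
    - {"ax": 0.0292,"ay": 0.1286,"az": -0.108,"tx": 0,"ty": 0,"tz": 0,"gripper": 1}
    - {"ax": 0.0292,"ay": 0.1286,"az": -0.108,"tx": 0,"ty": 0,"tz": 0,"gripper": 1}
    - {"ax": 0.0292,"ay": 0.1286,"az": -0.108,"tx": 0,"ty": 0,"tz": 0,"gripper": 1}
    - {"ax": 0.0292,"ay": 0.1286,"az": -0.108,"tx": 0,"ty": 0,"tz": 0,"gripper": 1}
    - {"ax": 0,"ay": 0,"az": 0,"tx": 0,"ty": 0,"tz": 0,"gripper": 1}
    - {"ax": 0,"ay": 0,"az": 0,"tx": 0,"ty": 0,"tz": 0,"gripper": 1}

```text
t: 4.35
tool_pos: [0.43, -0.2167, 0.332]
tcp_rot: [-0.011, 0.973, 0.016, 0.229]
wrist_force: [0.5, 0.4, 0.4]
grip_width: 0.0852
```

```bash
python3 - <<'E'
from plan import *
Rt,a=camR(np.radians(5)); to([.4585,-.263,.302],Rt)
i,K,C=grab("wrist","w2.png"); print(proj(K,C,[.5133,-.2582,.2073]))
E
```

```text
t 4.35 pos [ 0.43   -0.2167  0.332 ] shift/25mm [0.43 1.91 1.53] norm 2.48
turn [ 0.0121  0.0617 -0.0511]
[310.56333033 156.51324429]
```

View pics/w2.png

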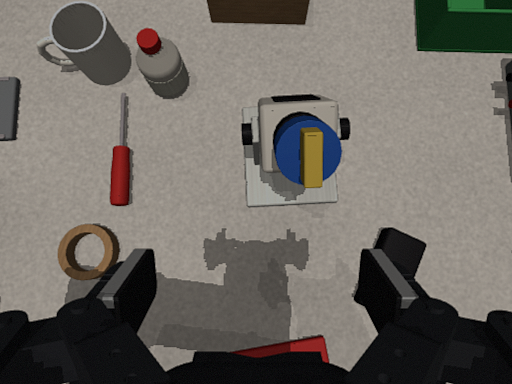

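```bash
python3 - <<'E'
from m import *
from plan import *
i,K,C=grab("wrist")
kn=np.array([onz(K,C,u,v,.1)[:2] for u,v in [(247,134),(345,128)]]); d=kn[0]-kn[1]; print("knobs",kn.round(4),np.linalg.norm(d),"yaw",np.degrees(np.arctan2(d[1],d[0]))-90,"pivot",kn.mean(0))
e=np.array([onz(K,C,u,v,.01)[:2] for u,v in [(247,205),(337,201)]]); d=e[0]-e[1]; print("front edge",e.round(4),np.linalg.norm(d),"yaw",np.degrees(np.arctan2(d[1],d[0]))-90)
c,ar,m=blob(i,(20,100,60),(35,255,255),(270,100,350,200)); print("yellow",c,ar,onz(K,C,*c,.207))
hs=cv2.cvtColor(i,cv2.COLOR_BGR2HSV); v=hs[100:200,270:350,2]; 
mm=(m&(v>np.median(v[m])-25)).astype(np.uint8); cs,_=cv2.findContours(mm,0,1); r=cv2.minAreaRect(max(cs,key=cv2.contourArea)); print("top rect",r)
c2=np.array(r[0])+[270,100]; Rt,a=camR(np.radians(5)); print("bar end centre on plane z=.2170:",onz(K,C,*c2,.217).round(4))
c3,_,mb=blob(i,(105,120,40),(125,255,255),(260,100,360,200)); mall=np.zeros((100,100),np.uint8); mall[mb]=1
E
```

```text
knobs [[ 0.57   -0.1966]
 [ 0.5812 -0.3131]] 0.11703622071636045 yaw 5.490413930236173 pivot [ 0.57564524 -0.25489154]
front edge [[ 0.497  -0.1958]
 [ 0.5072 -0.3226]] 0.12718630593329783 yaw 4.5715543999417605
yellow [312.72743363 157.32300885] 1130 [ 0.51290892 -0.25989898  0.207     ]
top rect ((43.5, 59.5), (55.0, 17.0), 90.0)
bar end centre on plane z=.2170: [ 0.5082 -0.2591  0.217 ]
```

Request:
servo_tool:
  rows:
    - {"ax": 0.012,"ay": 0.062,"az": -0.051,"tx": 0,"ty": 0,"tz": 0,"gripper": 1}
    - {"ax": 0,"ay": 0,"az": 0,"tx": 0.2,"ty": 0.9,"tz": 0,"gripper": 1}
    - {"ax": 0,"ay": 0,"az": 0,"tx": 0.2,"ty": 0.9,"tz": 0,"gripper": 1}
    - {"ax": 0,"ay": 0,"az": 0,"tx": 0,"ty": 0,"tz": 0,"gripper": 1}
    - {"ax": 0,"ay": 0,"az": 0,"tx": 0,"ty": 0,"tz": 0,"gripper": 1}

```text
t: 4.95
tool_pos: [0.4437, -0.2613, 0.3351]
tcp_rot: [-0.012, 0.965, 0.042, 0.257]
wrist_force: [-0.9, 0.0, -0.2]
grip_width: 0.0856
```

```bash
python3 - <<'E'
from m import *
from plan import *
Rt,a=camR(np.radians(5)); to([.5133,-.2582,.2073],Rt)
i,K,C=grab("wrist","w3.png")
b,_,mb=blob(i,(105,120,40),(125,255,255),(200,60,400,260)); y,ar,my=blob(i,(20,100,60),(35,255,255),(200,60,400,260))
print("yellow",y,ar,onz(K,C,*y,.207).round(4))
hs=cv2.cvtColor(i,cv2.COLOR_BGR2HSV)[60:260,200:400]
r=cv2.minAreaRect(np.argwhere(my)[:,::-1].astype(np.int32)); print(r, hs[my][:,2].min(),np.median(hs[my][:,2]),hs[my][:,2].max())
cs,_=cv2.findContours((mb|my).astype(np.uint8),0,1); print("disc",cv2.fitEllipse(max(cs,key=cv2.contourArea)))
cv2.imwrite("pics/w3c.png",cv2.resize(i[60:260,180:430],None,fx=3,fy=3))
E
```

```text
t 4.95 pos [ 0.4437 -0.2613  0.3351] shift/25mm [-0.13  0.12  5.82] norm 5.82
turn [-0.0008  0.0034 -0.0007]
yellow [260.54562559 181.98871119] 1063 [ 0.5124 -0.2586  0.207 ]
((61.0, 122.0), (58.0, 18.0), 90.0) 76 147.0 156
disc ((59.169837951660156, 113.98246765136719), (61.113487243652344, 68.64856719970703), 18.121660232543945)
```

View pics/w3c.png

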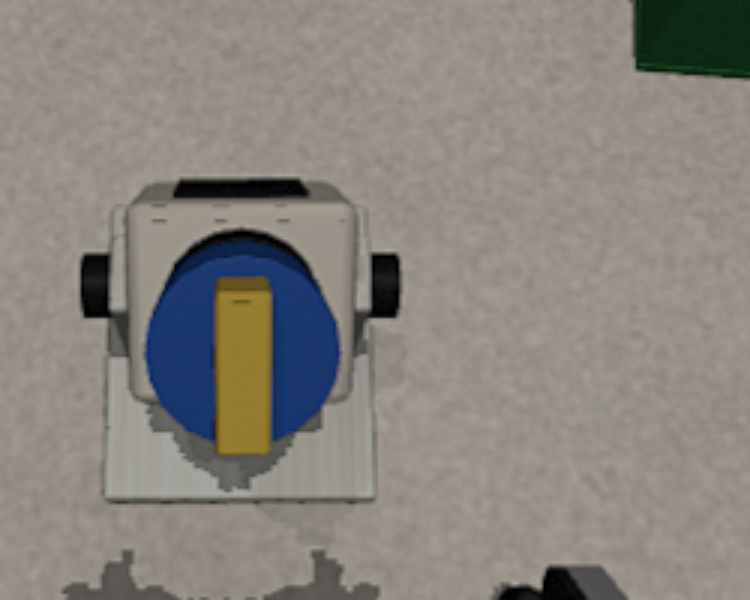

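```bash
python3 - <<'E'
from plan import *
Rt,a=camR(np.radians(5)); i,K,C=grab("wrist"); E=onz(K,C,261.2,183.8,.2169); print(E.round(4)); to(E,Rt)
to(E-a*.022,Rt); to([.5083-a[0]*-.022,-.259-a[1]*-.022,.2169-.022*a[2]],Rt)
E
```

```text
[ 0.5083 -0.2591  0.2169]
t 5.05 pos [ 0.4435 -0.2607  0.3358] shift/25mm [-0.13  0.17  5.41] norm 5.42
turn [-0.0008  0.0017  0.001 ]
t 5.05 pos [ 0.4435 -0.2607  0.3358] shift/25mm [-0.13  0.17  6.29] norm 6.3
turn [-0.0008  0.0017  0.001 ]
t 5.05 pos [ 0.4435 -0.2607  0.3358] shift/25mm [-0.89  0.16  5.86] norm 5.92
turn [-0.0008  0.0017  0.001 ]
```

Request:
servo_tool:
  rows:
    - {"ax": 0,"ay": 0,"az": 0,"tx": -0.13,"ty": 0.17,"tz": 1,"gripper": 1}
    - {"ax": 0,"ay": 0,"az": 0,"tx": 0,"ty": 0,"tz": 1,"gripper": 0.2}
    - {"ax": 0,"ay": 0,"az": 0,"tx": 0,"ty": 0,"tz": 1,"gripper": 0.2}
    - {"ax": 0,"ay": 0,"az": 0,"tx": 0,"ty": 0,"tz": 1,"gripper": 0.2}
    - {"ax": 0,"ay": 0,"az": 0,"tx": 0,"ty": 0,"tz": 0.8,"gripper": 0.2}
    - {"ax": 0,"ay": 0,"az": 0,"tx": 0,"ty": 0,"tz": 0.4,"gripper": 0.2}
    - {"ax": 0,"ay": 0,"az": 0,"tx": 0,"ty": 0,"tz": 0.3,"gripper": 0.2}
    - {"ax": 0,"ay": 0,"az": 0,"tx": 0,"ty": 0,"tz": 0,"gripper": 0.2}
  newtons: 40

```text
t: 5.85
tool_pos: [0.5092, -0.2593, 0.2153]
tcp_rot: [-0.011, 0.965, 0.043, 0.258]
wrist_force: [-0.8, 0.8, 0.5]
grip_width: 0.0514
```

```bash
python3 - <<'E'
from plan import *
Rt,a=camR(np.radians(5)); E=np.array([ 0.5083,-0.2591,0.2169]);to(E-a*.022,Rt); print(pose()[0]["wrist_force"])
E
```

```text
t 5.85 pos [ 0.5092 -0.2593  0.2153] shift/25mm [ 0.   -0.01  0.81] norm 0.81
turn [-0.0006  0.0008  0.0013]
[-0.82699324  0.80870383  0.48802875]
```

Free of contact, with 20 mm still to go. I'll go down and close.

Request:
servo_tool:
  rows:
    - {"ax": 0,"ay": 0,"az": 0,"tx": 0,"ty": 0,"tz": 0.4,"gripper": 0.2}
    - {"ax": 0,"ay": 0,"az": 0,"tx": 0,"ty": 0,"tz": 0.4,"gripper": 0.2}
    - {"ax": 0,"ay": 0,"az": 0,"tx": 0,"ty": 0,"tz": 0,"gripper": 0.2}

```text
t: 6.15
tool_pos: [0.5189, -0.2584, 0.1964]
tcp_rot: [-0.012, 0.965, 0.042, 0.258]
wrist_force: [0.0, 0.3, 0.1]
grip_width: 0.0514
```

Request:
servo_tool:
  rows:
    - {"ax": 0,"ay": 0,"az": 0,"tx": 0,"ty": 0,"tz": 0,"gripper": -1}
    - {"ax": 0,"ay": 0,"az": 0,"tx": 0,"ty": 0,"tz": 0,"gripper": -1}
    - {"ax": 0,"ay": 0,"az": 0,"tx": 0,"ty": 0,"tz": 0,"gripper": -1}
    - {"ax": 0,"ay": 0,"az": 0,"tx": 0,"ty": 0,"tz": 0,"gripper": -1}
    - {"ax": 0,"ay": 0,"az": 0,"tx": 0,"ty": 0,"tz": 0,"gripper": -1}
    - {"ax": 0,"ay": 0,"az": 0,"tx": 0,"ty": 0,"tz": 0,"gripper": -1}
    - {"ax": 0,"ay": 0,"az": 0,"tx": 0,"ty": 0,"tz": 0,"gripper": -1}

```text
t: 6.85
tool_pos: [0.5193, -0.2588, 0.1991]
tcp_rot: [-0.011, 0.965, 0.043, 0.259]
wrist_force: [-1.6, 2.8, 3.4]
grip_width: 0.015
```

Request:
servo_tool:
  rows:
    - {"ax": 0,"ay": 0,"az": 0,"tx": 0,"ty": 0,"tz": -0.1,"gripper": -1}
    - {"ax": 0,"ay": 0,"az": 0,"tx": 0,"ty": 0,"tz": -0.2,"gripper": -1}
    - {"ax": 0,"ay": 0,"az": 0,"tx": 0,"ty": 0,"tz": -0.2,"gripper": -1}
    - {"ax": 0,"ay": 0,"az": 0,"tx": 0,"ty": 0,"tz": -0.2,"gripper": -1}

```text
t: 7.25
tool_pos: [0.5104, -0.2592, 0.2133]
tcp_rot: [-0.012, 0.965, 0.043, 0.259]
wrist_force: [4.1, 2.7, -0.4]
grip_width: 0.015
```

Request:
servo_tool:
  rows:
    - {"ax": 0,"ay": 0,"az": 0,"tx": 0,"ty": 0,"tz": -0.3,"gripper": -1}
    - {"ax": 0,"ay": 0,"az": 0,"tx": 0,"ty": 0,"tz": -0.3,"gripper": -1}
    - {"ax": 0,"ay": 0,"az": 0,"tx": 0,"ty": 0,"tz": -0.4,"gripper": -1}
    - {"ax": 0,"ay": 0,"az": 0,"tx": 0,"ty": 0,"tz": -0.6,"gripper": -1}
    - {"ax": 0,"ay": 0,"az": 0,"tx": 0,"ty": 0,"tz": -0.8,"gripper": -1}
    - {"ax": 0,"ay": 0,"az": 0,"tx": 0,"ty": 0,"tz": -1,"gripper": -1}
    - {"ax": 0,"ay": 0,"az": 0,"tx": 0,"ty": 0,"tz": -1,"gripper": -1}
    - {"ax": 0,"ay": 0,"az": 0,"tx": 0,"ty": 0,"tz": 0,"gripper": -1}

```text
t: 8.05
tool_pos: [0.4545, -0.2658, 0.3146]
tcp_rot: [-0.009, 0.964, 0.042, 0.261]
wrist_force: [0.6, 0.5, -0.2]
grip_width: 0.0154
```

```bash
python3 - <<'E'
from plan import *
s,T=pose(); print(s["wrist_force"],s["moment"],s["grip_width"])
# placing orientation: tool straight down, jaw direction kept
Rt,a=camR(np.radians(5)); y=Rt[:,1]; z=np.array([0,0,-1.]); Rd=np.c_[np.cross(y,z),y,z]
to([.45,0.0,.33],Rd); np.save("Rd.npy",Rd)
a=cv2.resize(grab("side")[0][150:270,200:360],None,fx=2.5,fy=2.5); b=cv2.resize(grab("wrist")[0],(400,300)); cv2.imwrite("pics/held.png",np.hstack([a,b]))
E
```

```text
[ 0.60604934  0.45756856 -0.20360136] [-0.18546742  1.42314708 -0.02279083] 0.015437722695773587
t 8.05 pos [ 0.4545 -0.2658  0.3146] shift/25mm [  0.98 -10.6   -0.21] norm 10.65
turn [ 5.300e-03 -5.292e-01  3.000e-04]
```

View pics/held.png

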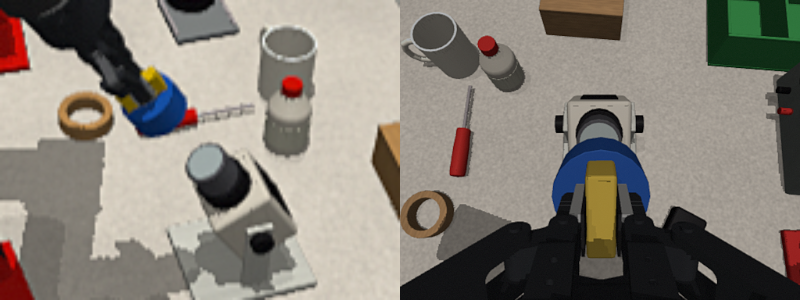

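The picture shows the cap held square in the jaws, clear of the lens. Next I'll turn upright and carry it over.

Request:
servo_tool:
  rows:
    - {"ax": 0,"ay": -0.132,"az": 0,"tx": 0,"ty": 0,"tz": 0,"gripper": -1}
    - {"ax": 0,"ay": -0.132,"az": 0,"tx": 0,"ty": 0,"tz": 0,"gripper": -1}
    - {"ax": 0,"ay": -0.132,"az": 0,"tx": 0,"ty": 0,"tz": 0,"gripper": -1}
    - {"ax": 0,"ay": -0.133,"az": 0,"tx": 0,"ty": 0,"tz": 0,"gripper": -1}
    - {"ax": 0,"ay": 0,"az": 0,"tx": 0.39,"ty": -0.6,"tz": -0.1,"gripper": -1}
    - {"ax": 0,"ay": 0,"az": 0,"tx": 0.39,"ty": -0.9,"tz": -0.1,"gripper": -1}
    - {"ax": 0,"ay": 0,"az": 0,"tx": 0.39,"ty": -0.9,"tz": -0.1,"gripper": -1}
    - {"ax": 0,"ay": 0,"az": 0,"tx": 0.39,"ty": -0.9,"tz": 0,"gripper": -1}

```text
t: 8.95
tool_pos: [0.4875, -0.1778, 0.3149]
tcp_rot: [0.0, 0.999, 0.044, -0.004]
wrist_force: [0.0, 1.3, -0.8]
grip_width: 0.0152
```

Request:
servo_tool:
  rows:
    - {"ax": 0,"ay": 0,"az": 0,"tx": 0.39,"ty": -0.9,"tz": 0,"gripper": -1}
    - {"ax": 0,"ay": 0,"az": 0,"tx": 0.39,"ty": -0.9,"tz": 0,"gripper": -1}
    - {"ax": 0,"ay": 0,"az": 0,"tx": 0.39,"ty": -0.9,"tz": 0,"gripper": -1}
    - {"ax": 0,"ay": 0,"az": 0,"tx": 0.39,"ty": -0.9,"tz": 0,"gripper": -1}
    - {"ax": 0,"ay": 0,"az": 0,"tx": 0.39,"ty": -0.9,"tz": 0,"gripper": -1}
    - {"ax": 0,"ay": 0,"az": 0,"tx": 0.39,"ty": -0.9,"tz": 0,"gripper": -1}
    - {"ax": 0,"ay": 0,"az": 0,"tx": 0.39,"ty": -0.9,"tz": 0,"gripper": -1}
    - {"ax": 0,"ay": 0,"az": 0,"tx": 0.39,"ty": -0.9,"tz": 0,"gripper": -1}

```text
t: 9.75
tool_pos: [0.5491, 0.0085, 0.3141]
tcp_rot: [0.001, 0.999, 0.044, -0.004]
wrist_force: [0.7, -0.9, 0.1]
grip_width: 0.0151
```

Request:
servo_tool:
  rows:
    - {"ax": 0,"ay": 0,"az": 0,"tx": 0.39,"ty": -0.9,"tz": 0,"gripper": -1}
    - {"ax": 0,"ay": 0,"az": 0,"tx": 0.39,"ty": -0.9,"tz": 0,"gripper": -1}
    - {"ax": 0,"ay": 0,"az": 0,"tx": 0.39,"ty": -0.9,"tz": 0,"gripper": -1}
    - {"ax": 0,"ay": 0,"az": 0,"tx": 0.39,"ty": -0.9,"tz": 0,"gripper": -1}
    - {"ax": 0,"ay": 0,"az": 0,"tx": 0.39,"ty": -0.9,"tz": 0,"gripper": -1}
    - {"ax": 0,"ay": 0,"az": 0,"tx": 0.39,"ty": -0.9,"tz": 0,"gripper": -1}
    - {"ax": 0,"ay": 0,"az": 0,"tx": 0.39,"ty": -0.9,"tz": 0,"gripper": -1}
    - {"ax": 0,"ay": 0,"az": 0,"tx": 0,"ty": 0,"tz": 0,"gripper": -1}

```text
t: 10.55
tool_pos: [0.6033, 0.1729, 0.3118]
tcp_rot: [0.001, 0.999, 0.045, -0.005]
wrist_force: [0.7, 0.5, -2.3]
grip_width: 0.0149
```

```bash
python3 - <<'E'
from plan import *
to([.6248,.2528,.16],np.load("Rd.npy"))
E
```

```text
t 10.55 pos [0.6033 0.1729 0.3118] shift/25mm [ 1.21 -3.12  6.05] norm 6.91
turn [0.0017 0.0101 0.0033]
```

Request:
servo_tool:
  rows:
    - {"ax": 0,"ay": 0.01,"az": 0,"tx": 0.3,"ty": -0.78,"tz": 0.5,"gripper": -1}
    - {"ax": 0,"ay": 0,"az": 0,"tx": 0.3,"ty": -0.78,"tz": 1,"gripper": -1}
    - {"ax": 0,"ay": 0,"az": 0,"tx": 0.3,"ty": -0.78,"tz": 1,"gripper": -1}
    - {"ax": 0,"ay": 0,"az": 0,"tx": 0.3,"ty": -0.78,"tz": 1,"gripper": -1}
    - {"ax": 0,"ay": 0,"az": 0,"tx": 0,"ty": 0,"tz": 1,"gripper": -1}
    - {"ax": 0,"ay": 0,"az": 0,"tx": 0,"ty": 0,"tz": 1,"gripper": -1}
    - {"ax": 0,"ay": 0,"az": 0,"tx": 0,"ty": 0,"tz": 0.5,"gripper": -1}
    - {"ax": 0,"ay": 0,"az": 0,"tx": 0,"ty": 0,"tz": 0,"gripper": -1}

```text
t: 11.35
tool_pos: [0.6258, 0.2498, 0.1621]
tcp_rot: [0.001, 0.999, 0.044, 0.0]
wrist_force: [-1.1, 0.0, 0.0]
grip_width: 0.0151
```

```bash
python3 - <<'E'
from plan import *
to([.6248,.2528,.12],np.load("Rd.npy")); print(pose()[0]["wrist_force"])
a=cv2.resize(grab("side")[0][80:185,215:355],None,fx=2.85,fy=2.85); b=cv2.resize(grab("scene")[0][235:370,220:400],None,fx=2.2,fy=2.2);w=grab("wrist","w4.png")[0]
a=cv2.resize(a,(400,300));b=cv2.resize(b,(400,300)); cv2.imwrite("pics/over.png",np.vstack([np.hstack([a,b]),np.hstack([cv2.resize(w,(400,300)),np.zeros((300,400,3),np.uint8)])]))
E
```

```text
t 11.35 pos [0.6258 0.2498 0.1621] shift/25mm [-0.03 -0.13  1.68] norm 1.69
turn [0.0027 0.     0.0005]
[-1.06506109  0.01586941  0.0487137 ]
```

View pics/over.png

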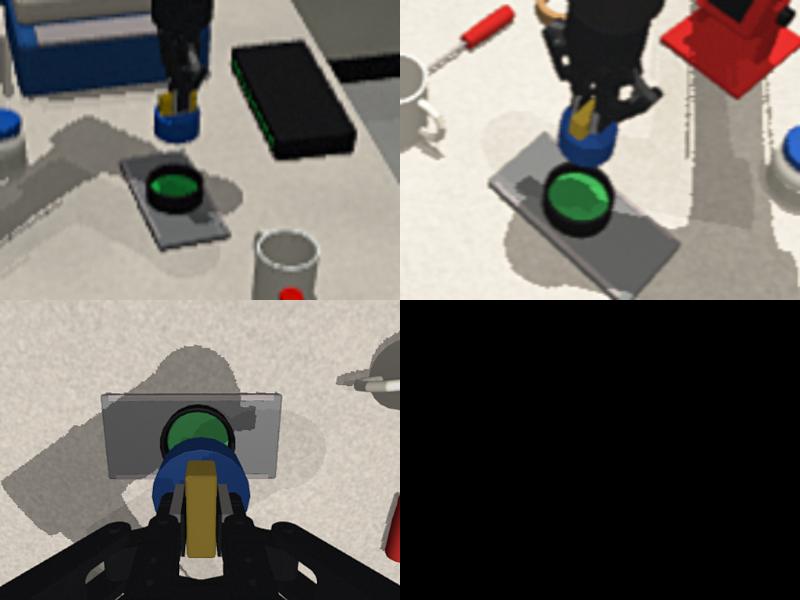

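Wrist view: the cap sits near (201,500) in the composite, with the cup just beyond it at (198,430), nearly in line. Next I'll check the cap's tilt in the grip and measure the cup again from close up.

```bash
python3 - <<'E'
from m import *
s,T=pose(); i,K,C=grab("wrist"); hs=cv2.cvtColor(i,cv2.COLOR_BGR2HSV)
# bar corners expected if cap square with tool, TCP at cap z=.037
for z in (.058,.032):
  print("exp",z,[proj(K,C,(T@[x,y,.037-z,1])[:3]).round(1).tolist() for x in (.024,-.024) for y in (-.008,.008)])
m=cv2.inRange(hs,(18,100,40),(38,255,255)); n,l,st,c=cv2.connectedComponentsWithStats(m); k=1+np.argmax(st[1:,4]); print("yellow bbox",st[k])
for r in range(st[k][1],st[k][1]+st[k][3],8):
  q=np.flatnonzero(l[r]==k); print(r,q.min(),q.max(),hs[r,q,2].mean().round(),end=" | ")
print()
# blue crown expected silhouette top
print("crown far edge exp",proj(K,C,(T@[.030,0,.005,1])[:3]).round(1),"rim far",proj(K,C,(T@[.030,0,.037,1])[:3]).round(1))
mb=cv2.inRange(hs,(105,120,20),(125,255,255)); col=np.flatnonzero(mb[:,257]); print("blue rows at 257",col.min(),col.max(), "cols row 240",np.flatnonzero(mb[240])[[0,-1]])
# cup rim arc: outer black ring top part
g=cv2.inRange(hs,(45,100,20),(85,255,255)); n,l,st,c=cv2.connectedComponentsWithStats(g); k=1+np.argmax(st[1:,4]); print("green",st[k])
d=cv2.inRange(i,(0,0,0),(48,48,48)); d[:,:190]=0;d[:,320:]=0; d[:125]=0
pts=[]
for u in range(214,296,3):
  q=np.flatnonzero(d[:185,u]); 
  if len(q): pts.append((u,q[0]))
w=np.array([onz(K,C,u,v-.5,.042)[:2] for u,v in pts])
from scipy.optimize import least_squares
f=least_squares(lambda p:np.hypot(*(w-p).T)-.0395,[.625,.253],loss="soft_l1",f_scale=.001); print("cup",f.x.round(4),(f.fun*1000).round(1),pts[0],pts[len(pts)//2],pts[-1])
E
```

```text
exp 0.058 [[234.4, 220.7], [276.6, 220.7], [236.5, 328.3], [274.8, 328.3]]
exp 0.032 [[238.1, 199.9], [273.5, 199.9], [239.6, 293.2], [272.2, 293.2]]
yellow bbox [ 237  206   41  124 4775]
206 243 272 85.0 | 214 239 275 86.0 | 222 238 276 86.0 | 230 237 277 120.0 | 238 237 277 119.0 | 246 237 277 118.0 | 254 238 276 119.0 | 262 238 276 119.0 | 270 238 276 119.0 | 278 238 276 117.0 | 286 238 276 117.0 | 294 239 276 117.0 | 302 239 275 119.0 | 310 239 276 119.0 | 318 239 275 118.0 | 326 240 274 119.0 | 
crown far edge exp [255.8 187.1] rim far [256.  171.2]
blue rows at 257 176 204 cols row 240 [196 318]
green [ 214  143   79   50 2306]
cup [0.6278 0.2531] [-1.4 -1.4 -0.3 -0.7 -0.8  0.  -0.3  0.2  0.1  0.3  0.5  0.2  0.7  0.7
  0.7  0.2  0.5  0.2  0.8  0.1  0.3 -0.1 -0.2 -0.2 -0.5 -1.1 -1.3 -1.4] (214, np.int64(157)) (256, np.int64(134)) (295, np.int64(161))
```

Request:
servo_tool:
  rows:
    - {"ax": 0,"ay": 0,"az": 0,"tx": 0.12,"ty": -0.11,"tz": 0.5,"gripper": -1}
    - {"ax": 0,"ay": 0,"az": 0,"tx": 0,"ty": 0,"tz": 0.8,"gripper": -1}
    - {"ax": 0,"ay": 0,"az": 0,"tx": 0,"ty": 0,"tz": 0.8,"gripper": -1}
    - {"ax": 0,"ay": 0,"az": 0,"tx": 0,"ty": 0,"tz": 0.5,"gripper": -1}
    - {"ax": 0,"ay": 0,"az": 0,"tx": 0,"ty": 0,"tz": 0.2,"gripper": -1}
    - {"ax": 0,"ay": 0,"az": 0,"tx": 0,"ty": 0,"tz": 0,"gripper": -1}
    - {"ax": 0,"ay": 0,"az": 0,"tx": 0,"ty": 0,"tz": 0,"gripper": -1}

```text
t: 12.25
tool_pos: [0.6304, 0.2539, 0.0963]
tcp_rot: [-0.0, 0.999, 0.044, 0.003]
wrist_force: [0.3, -0.7, -0.5]
grip_width: 0.0154
```

```bash
python3 - <<'E'
from plan import *
to([.6285,.2528,.063],np.load("Rd.npy")); print(pose()[0]["wrist_force"])
w=grab("wrist","w5.png")[0]; cv2.imwrite("pics/w5c.png",cv2.resize(w[60:300,150:370],None,fx=2.5,fy=2.5))
E
```

```text
t 12.25 pos [0.6304 0.2539 0.0963] shift/25mm [-0.09  0.04  1.33] norm 1.33
turn [-0.0001 -0.0061  0.0008]
[ 0.34586094 -0.74313715 -0.46841145]
```

View pics/w5c.png

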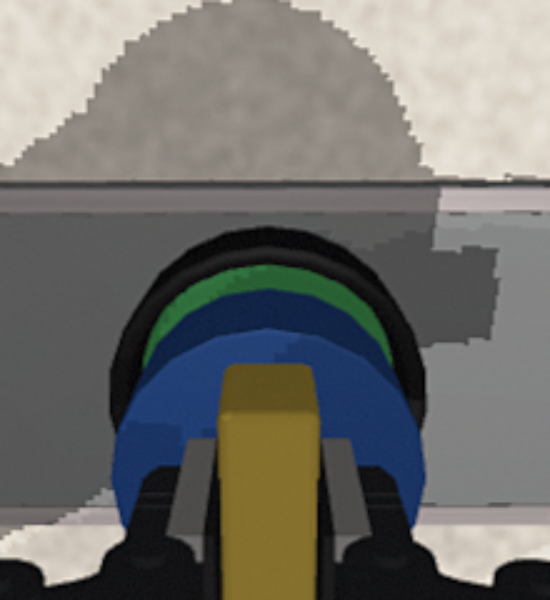

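```bash
python3 - <<'E'
from plan import *
s,T=pose();i,K,C=grab("wrist"); u=257
cup=onz(K,C,u,151.2,.042); cap=onz(K,C,u,175.2,T[2,3]-.037); x=T[:3,0]
print("cup ctr",(cup-.0395*x).round(4),"cap ctr",(cap-.030*x).round(4),"tcp",T[:3,3].round(4), "diff along x",((cup-.0395*x)-(cap-.030*x))@x)
E
```

```text
cup ctr [0.6292 0.2533 0.0417] cap ctr [0.6285 0.2532 0.0594] tcp [0.6305 0.2539 0.0965] diff along x 0.0005617814421394231
```

Cap and cup centres agree to under 1 mm. I'll lower gently.

Request:
servo_tool:
  rows:
    - {"ax": 0,"ay": -0.005,"az": 0,"tx": 0,"ty": 0,"tz": 0.2,"gripper": -1}
    - {"ax": 0,"ay": 0,"az": 0,"tx": 0,"ty": 0,"tz": 0.2,"gripper": -1}
    - {"ax": 0,"ay": 0,"az": 0,"tx": 0,"ty": 0,"tz": 0.2,"gripper": -1}
    - {"ax": 0,"ay": 0,"az": 0,"tx": 0,"ty": 0,"tz": 0.2,"gripper": -1}
    - {"ax": 0,"ay": 0,"az": 0,"tx": 0,"ty": 0,"tz": 0.15,"gripper": -1}
    - {"ax": 0,"ay": 0,"az": 0,"tx": 0,"ty": 0,"tz": 0,"gripper": -1}
    - {"ax": 0,"ay": 0,"az": 0,"tx": 0,"ty": 0,"tz": 0,"gripper": -1}

```text
t: 13.05
tool_pos: [0.6299, 0.2536, 0.0713]
tcp_rot: [0.0, 0.999, 0.044, -0.0]
wrist_force: [-0.8, -0.2, -0.6]
grip_width: 0.0149
```

Request:
servo_tool:
  rows:
    - {"ax": 0,"ay": 0,"az": 0,"tx": 0,"ty": 0,"tz": 0.12,"gripper": -1}
    - {"ax": 0,"ay": 0,"az": 0,"tx": 0,"ty": 0,"tz": 0.12,"gripper": -1}
    - {"ax": 0,"ay": 0,"az": 0,"tx": 0,"ty": 0,"tz": 0.08,"gripper": -1}
    - {"ax": 0,"ay": 0,"az": 0,"tx": 0,"ty": 0,"tz": 0,"gripper": -1}
    - {"ax": 0,"ay": 0,"az": 0,"tx": 0,"ty": 0,"tz": 0,"gripper": -1}

```text
t: 13.55
tool_pos: [0.6299, 0.2536, 0.0633]
tcp_rot: [0.0, 0.999, 0.044, -0.0]
wrist_force: [-0.4, 0.4, -0.3]
grip_width: 0.0149
```

Request:
servo_tool:
  rows:
    - {"ax": 0,"ay": 0,"az": 0,"tx": 0,"ty": 0,"tz": 0.05,"gripper": -1}
    - {"ax": 0,"ay": 0,"az": 0,"tx": 0,"ty": 0,"tz": 0.05,"gripper": -1}
    - {"ax": 0,"ay": 0,"az": 0,"tx": 0,"ty": 0,"tz": 0,"gripper": -1}
    - {"ax": 0,"ay": 0,"az": 0,"tx": 0,"ty": 0,"tz": 0,"gripper": -1}
    - {"ax": 0,"ay": 0,"az": 0,"tx": 0,"ty": 0,"tz": 0,"gripper": -1}

```text
t: 14.05
tool_pos: [0.63, 0.2537, 0.0612]
tcp_rot: [0.0, 0.999, 0.044, 0.0]
wrist_force: [0.8, -0.2, 2.1]
grip_width: 0.015
```

```bash
python3 - <<'E'
from plan import *
for k in range(6):
    i,K,C=grab("wrist"); s,T=pose(); print(s["wrist_force"].round(2) if hasattr(s["wrist_force"],"round") else s["wrist_force"], np.round(s["tool_pos"],4))
E
```

```text
[ 0.79 -0.62  0.24] [0.6301 0.2537 0.0612]
[-0.14  0.49  2.14] [0.63   0.2537 0.0611]
[2.1  0.32 0.69] [0.63   0.2537 0.0611]
[ 0.13 -0.03  1.18] [0.63   0.2537 0.061 ]
[-0.43  0.83  1.7 ] [0.63   0.2537 0.061 ]
[1.02 0.37 0.83] [0.63   0.2537 0.061 ]
```

Request:
servo_tool:
  rows:
    - {"ax": 0,"ay": 0,"az": 0,"tx": 0,"ty": 0,"tz": 0.04,"gripper": -1}
    - {"ax": 0,"ay": 0,"az": 0,"tx": 0,"ty": 0,"tz": 0.03,"gripper": -1}
    - {"ax": 0,"ay": 0,"az": 0,"tx": 0,"ty": 0,"tz": 0,"gripper": -1}
    - {"ax": 0,"ay": 0,"az": 0,"tx": 0,"ty": 0,"tz": 0,"gripper": -1}
    - {"ax": 0,"ay": 0,"az": 0,"tx": 0,"ty": 0,"tz": 0,"gripper": -1}

```text
t: 14.85
tool_pos: [0.63, 0.2537, 0.0594]
tcp_rot: [0.0, 0.999, 0.044, -0.0]
wrist_force: [0.4, 0.0, 3.1]
grip_width: 0.0155
```

```bash
python3 - <<'E'
from plan import *
f=[]
for k in range(6):
    i,K,C=grab("wrist"); s,T=pose(); f.append(s["wrist_force"])
print(np.mean(f,0).round(2),np.round(s["tool_pos"],4),s["t"])
a=grab("side")[0][110:170,240:320]; b=grab("scene")[0][265:355,250:370]
cv2.imwrite("pics/in.png",np.hstack([cv2.resize(a,(400,300)),cv2.resize(b,(400,300))]))
E
```

```text
[0.78 0.52 2.37] [0.63   0.2537 0.0592] 15.15
```

View pics/in.png

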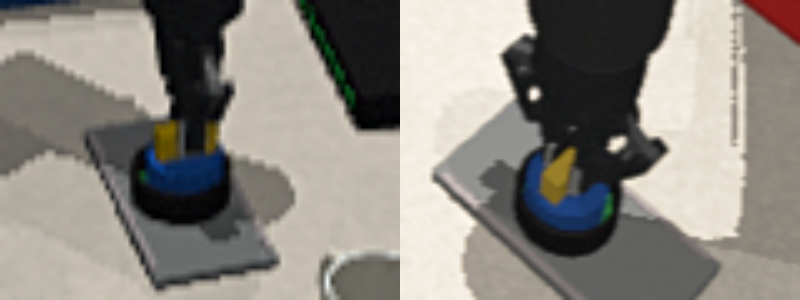

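The cap is nested in the cup with about 2.4 N on the spring. I'll ease the preload slightly, then release and retreat.

Request:
servo_tool:
  rows:
    - {"ax": 0,"ay": 0,"az": 0,"tx": 0,"ty": 0,"tz": -0.04,"gripper": -1}
    - {"ax": 0,"ay": 0,"az": 0,"tx": 0,"ty": 0,"tz": 0,"gripper": -1}
    - {"ax": 0,"ay": 0,"az": 0,"tx": 0,"ty": 0,"tz": 0,"gripper": -0.3}
    - {"ax": 0,"ay": 0,"az": 0,"tx": 0,"ty": 0,"tz": 0,"gripper": 0}
    - {"ax": 0,"ay": 0,"az": 0,"tx": 0,"ty": 0,"tz": 0,"gripper": 0.1}
    - {"ax": 0,"ay": 0,"az": 0,"tx": 0,"ty": 0,"tz": 0,"gripper": 0.1}
    - {"ax": 0,"ay": 0,"az": 0,"tx": 0,"ty": 0,"tz": 0,"gripper": 0.1}
    - {"ax": 0,"ay": 0,"az": 0,"tx": 0,"ty": 0,"tz": 0,"gripper": 0.1}

```text
t: 16.05
tool_pos: [0.6298, 0.2536, 0.06]
tcp_rot: [0.0, 0.999, 0.044, -0.0]
wrist_force: [-0.1, -0.5, -0.2]
grip_width: 0.0472
```

Request:
servo_tool:
  rows:
    - {"ax": 0,"ay": 0,"az": 0,"tx": 0,"ty": 0,"tz": -0.3,"gripper": 0.1}
    - {"ax": 0,"ay": 0,"az": 0,"tx": 0,"ty": 0,"tz": -0.6,"gripper": 0.1}
    - {"ax": 0,"ay": 0,"az": 0,"tx": 0,"ty": 0,"tz": -0.8,"gripper": 0.1}
    - {"ax": 0,"ay": 0,"az": 0,"tx": 0,"ty": 0,"tz": -1,"gripper": 0.1}
    - {"ax": 0,"ay": 0,"az": 0,"tx": 0,"ty": 0,"tz": -1,"gripper": 0.1}
    - {"ax": 0,"ay": 0,"az": 0,"tx": 0,"ty": 0,"tz": -0.5,"gripper": 0.1}
    - {"ax": 0,"ay": 0,"az": 0,"tx": 0,"ty": 0,"tz": 0,"gripper": 0.1}

```text
t: 16.75
tool_pos: [0.6309, 0.2542, 0.1687]
tcp_rot: [-0.001, 0.999, 0.044, 0.002]
wrist_force: [-0.2, 0.2, -0.1]
grip_width: 0.047
```

```bash
python3 - <<'E'
from plan import *
s,T=pose(); print(s["t"],T[:3,3],s["grip_width"])
a=grab("side")[0][110:170,240:320]; b=grab("scene")[0][265:355,250:370]; w=grab("wrist")[0]
cv2.imwrite("pics/end.png",np.hstack([cv2.resize(a,(260,300)),cv2.resize(b,(270,300)),cv2.resize(w[60:300,150:370],(270,300))]))
E
```

```text
16.75 [0.63093994 0.2541564  0.16866169] 0.04696961716740407
```

View pics/end.png

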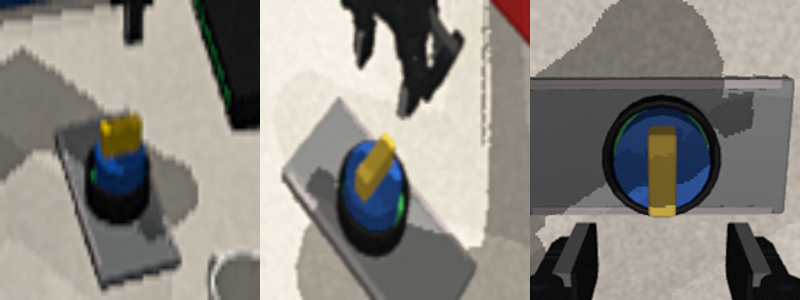

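The cap lies upright inside the cup, bar up, with the fingers clear above it. I'm handing in.

```bash
python3 -c "
from station import robot
print(robot.sign_off())"
```

```text
the job is handed in; nothing more can be done
None
```

I pulled the blue cap straight off the white camera along its tilted axis and carried it upright to the dock. I lowered it into the black cup while holding it until it rested on the sprung floor. Then I let go, backed the arm off, and handed the job in after about 17 s of the 54 s allowed.

- **Contact forces:** wrist force readings stayed below about 5 N throughout, with about 2.4 N on the cup floor before release.
- **Fit before lowering:** the wrist view put the cap and cup centres less than 1 mm apart along dock x, and they looked centred across it. By touch, the cap's rim was at about 23 mm (20 to 31 mm required).
- **After release:** the last pictures show the cap seated in the cup, bar up and looking level, with the fingers clear of it. I judged its tilt by eye rather than measuring it.
- **Disagreements:** successive estimates of the cup centre in x ranged from 0.624 to 0.629 m, so I relied on comparing cap and cup in the same close view. Estimates of the dock's middle along y differed by about 11 mm, which does not matter because the cup sits well within the allowed range.
- **Refused moves:** the first two move calls were rejected because I left out unused fields; nothing moved.

I did not measure the bystanders again. I saw no contact with them in the pictures.

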